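# Open the long tea box on the cafe counter

## Task

Open the longer of the two wooden tea boxes: take its sliding lid by the grip, raise that end over the stop lip, slide the lid out of its grooves, and lay it flat, grip upwards, in the middle of the cork mat. Lay it down rather than dropping it, and leave the shorter box closed with its lid as it is.

Things in the scene. Friction and masses are not known exactly. Their poses are not given: they have to be found in the camera images.
- long_box: Longer wooden tea box, 200 x 120 mm (x, y), fixed. Origin: centre of underside, z up. Wall tops, z = 55 mm, carry the lid. Front (-x): stop lip, x -100 to -92, top z = 65 mm. Rear (x 45 to 100): side rails, z 69 to 77 mm, over the lid's edges form grooves 8 mm higher than the lid: level it cannot pass the lip; rear edge down, its front can rise about 30 mm (15-20 is enough).
- long_lid: Its loose lid, darker wood, 172 x 100 x 6 mm, 80 g. Origin: centre of underside; shut, 55 mm above the box's origin, same axes, 3 mm side play, 41 mm in the grooves: slid 60 mm to -x it is clear and lifts away. Grip: block 36 (x) x 14 (y) mm, 26 mm tall, centred at x = -55 mm, y = 0, z = 6 to 32 mm: pinch across y.
- mat: Thin cork mat, 240 x 170 x 4 mm (x, y, z), fixed on the counter, empty. Origin: centre of its underside; its top is at z = 4 mm.
- short_lid: Lid of the shorter box (leave it): same wood, 112 x 100 x 6 mm (x, y, z), grip block 36 x 14 x 26 mm centred at x = -25 mm. Origin: centre of its underside, 55 mm above the counter, in the middle of its fixed box, which is 140 x 120 mm and 77 mm tall.
Not all that is in view belongs to the job. What is shaped like the long_box but blue is not meant. Leave any orange look-alike of the long_lid alone.

How it is judged:
On the way:
1. the long lid's front end has come over the stop lip and the lid has slid at least 30 mm out of the box's front (x of long_lid in the frame of long_box below -0.03 m), for 0.1 s.
At the end, for the whole second after the job is handed in: The long lid lies at rest, flat (within 10 degrees) and grip upwards on the cork mat, its centre within 50 mm of the mat's centre along each side of the mat, turned any way; the short box's lid is still in its place (within 15 mm) (x of long_lid in the frame of mat between -0.05 and 0.05 m and y of long_lid in the frame of mat between -0.05 and 0.05 m and z of long_lid in the frame of mat below 0.012 m and angle between long_lid's own z axis and vertical below 0.17 rad and linear speed of long_lid below 0.02 m/s and distance of short_lid from where it was at the start of the episode below 0.015 m); the robot touches nothing.
It fails at once if the short box's lid is moved by more than 15 mm (distance of short_lid from where it was at the start of the episode above 0.015 m).
It fails at once if the long lid is dropped or thrown (faster than 0.7 m/s with no finger on it: a fall of more than about 25 mm) (linear speed of long_lid above 0.7 m/s and contact force between the fingers and long_lid below 0.05 N).
It also fails if it takes over 43 s, if anything falls off the work surface, if the arm or the gripper's body presses on something with over 40 N, if the wrist force passes 120 N, or if a joint passes its speed limit or range.

## Robot

A 7-joint arm with a two-finger parallel gripper is mounted at the origin on the work surface. World frame = base frame: x ahead of the robot, y to its left, z up, the work surface at z = 0. Lengths are in m, angles in rad, forces in N, time in s.
With the tool pointing down it reaches from about 0.425 to 0.95 m from the base axis. Payload 16.7 kg.
Tool frame: the origin (TCP) lies midway between the tips of the shut fingers; the grasp point (between the pads) lies bot.tcp_to_grasp behind it (bot.tcp_to_grasp is the distance from the TCP to the grasp point, in m); z points along the fingers, y is the line along which they close (so a half turn about z gives the same grasp; the last joint's range is limited). The gripper opens to 94 mm and grips with 3 to 60 N. Pads are 16 mm wide; open, the fingers measure 119 mm over their backs; the gripper's body (75 mm by 177 mm) begins 78 mm behind the grasp point.
Start: joints at [1.083, 0.426, 0.074, 1.606, -0.034, 1.111, -0.067], TCP at [0.224, -0.637, 0.174] pointing down, gripper open.
Joint ranges: [-2.85, 2.85], [-0.5, 2.14], [-1.23, 1.37], [0.21, 2.46], [-1.02, 4.16], [0.16, 2.05], [-2.73, 2.73]. Speed limits (rad/s): [1.89, 1.89, 2.39, 2.39, 3.01, 3.01, 3.01].

## Interface

Orientations are given as a unit quaternion [x, y, z, w].
In Python, from workcell import bot, claw, inverse_kinematics, telemetry, cams, ticket gives the robot as it stands. The module is installed in compiled form; this text tells all that it offers. Calls block until the motion is done:
- bot.reach(position, orientation): joint-space move of the TCP to a pose.
- bot.move_straight(position, ori=None, v=0.15, stop_force=None): straight line of the TCP; ori=None keeps the orientation; v is the mean speed in m/s. With stop_force (N) it stops when the force on the tool has changed by that much, and returns True; else False.
- bot.move_joints(angles): joint-space move.
- claw.gripper_to(opening, squeeze=None): finger opening in m; squeeze is the grip in N (None keeps the last); returns when the fingers have stopped.
- bot.sleep(seconds).
- inverse_kinematics(position, orientation): joint angles nearest the present ones, or None.
- telemetry.read_state(): the state.
- cams.get_image(name): name is "side" or "top"; returns (picture, depth): 480x640x3 uint8, blue, green, red; 480x640 float32, m along the optical axis (not along the pixel's ray), 0 where there is no reading.
- cams.calibration(name): a dict with "K" (3x3 intrinsics, pixels), "k1" (the pictures are not rectified: a ray, as slopes to the right and down, at radius r is drawn at 1 + k1 r^2 times it, then the intrinsics apply), "extrinsics" (4x4, takes a point from world to camera coordinates). Camera axes: x right, y down, z forward; pixel columns grow to the right and rows downward; lengths in m; the calibration is good to about 2 mm. A picture is of the moment at which its call begins. calibration takes no time and is no camera call.
A pose or a line that the arm cannot do raises bot.MotionError and nothing moves.
- ticket.close_job(): hands the job in; it is judged then, once.
Trained networks look in the newest picture that a camera, given by its name, has taken for a name from the list of things; names that differ only in an ending like _2 or _b are one class to them, and where a whole thing is asked for, a point or a joint stands for the part that bears it (a point fixed in the world has none). Each returns a list of dicts, best first, with "conf" (0 to 1); they miss things now and then, are a little off and sometimes report something else, mostly with a low value. They report only what shows in the picture. A call takes as long as a camera call. They do not tell look-alikes from the thing itself.
- cams.spot_in(label, camera): "at" ([column, row] in pixels, amid what is visible of it).
- cams.mark_of(label, camera): "at" ([column, row] in pixels: a listed point, or the origin of a listed thing).
The state is a dict: "t": time; "joint_positions": joint angles; "dq": joint speeds; "effort": joint torques, N m; "position": TCP position; "ee_rot": TCP orientation; "wrist_force": force on the tool from outside, world axes, zero at the start; "wrist_torque": the same for the moment, N m; "width": finger opening in m; "gripper_force": force on a finger pad.
Only numpy, scipy, OpenCV 4.12 (cv2) and the standard library are available. Lean on these libraries where they do the work, as an engineer would, in place of code of your own. Each camera call takes 0.05 s, during which the arm holds its last target. There are 200 camera calls.

## Working session

There is one attempt and no reset: what is moved stays moved. The work goes in short steps, each a Python script; the robot and the scene stay as the last script left them, time stands still between calls to the robot, and variables do not carry over. Pictures are saved under pics/ and viewed, at most 10 in all, crops included, and the job is handed in when it is done.

```bash
mkdir -p pics; cat > h.py <<'E'
import numpy as np, cv2
from workcell import bot, claw, inverse_kinematics, telemetry, cams, ticket
def px2w(c,uv,d=None,z=None):
    k=cams.calibration(c);K=np.array(k["K"]);T=np.linalg.inv(np.array(k["extrinsics"]))
    uv=np.atleast_2d(np.array(uv,float))
    s=cv2.undistortPoints(uv[:,None,:],K,np.array([k["k1"],0,0,0,0.]))[:,0]
    r=np.c_[s,np.ones(len(s))]
    if d is not None: return (r*np.atleast_1d(d)[:,None])@T[:3,:3].T+T[:3,3]
    w=r@T[:3,:3].T; return T[:3,3]+w*((z-T[2,3])/w[:,2])[:,None]
def cloud(c,dep):
    v,u=np.mgrid[0:480,0:640]; P=px2w(c,np.c_[u.ravel(),v.ravel()],dep.ravel()).reshape(480,640,3)
    P[dep==0]=np.nan; return P
E
python3 - <<'E'
from h import *
for c in("top","side"):
    im,d=cams.get_image(c); cv2.imwrite(f"pics/{c}0.png",im); np.savez(f"{c}0.npz",im=im,d=d)
    T=np.linalg.inv(np.array(cams.calibration(c)["extrinsics"]));print(c,T[:3,3].round(2),T[:3,2].round(2))
    for n in("long_box","long_lid","mat","short_lid"):
        print(c,n,[(np.round(x["at"]).tolist(),round(x["conf"],2)) for x in cams.mark_of(n,c)])
s=telemetry.read_state();print(s["t"],s["ee_rot"],bot.tcp_to_grasp,s["width"])
E
```

```text
top [0.29 0.08 1.2 ] [ 0.16  0.01 -0.99]
top long_box [([139.0, 305.0], 0.95), ([276.0, 296.0], 0.79)]
top long_lid [([437.0, 333.0], 0.85), ([358.0, 170.0], 0.68)]
top mat [([473.0, 200.0], 0.92)]
top short_lid [([221.0, 177.0], 0.66)]
side [0.33 0.96 1.05] [ 0.11 -0.67 -0.74]
side long_box [([365.0, 293.0], 0.64), ([274.0, 227.0], 0.57), ([360.0, 409.0], 0.56), ([251.0, 310.0], 0.49)]
side long_lid [([406.0, 197.0], 0.59)]
side mat [([305.0, 165.0], 0.67)]
side short_lid [([253.0, 309.0], 0.71)]
0.5 [ 9.85776130e-01  1.68063727e-01  1.49224770e-05 -7.15464419e-05] 0.0188 0.09436831622384356
```

View pics/top0.png

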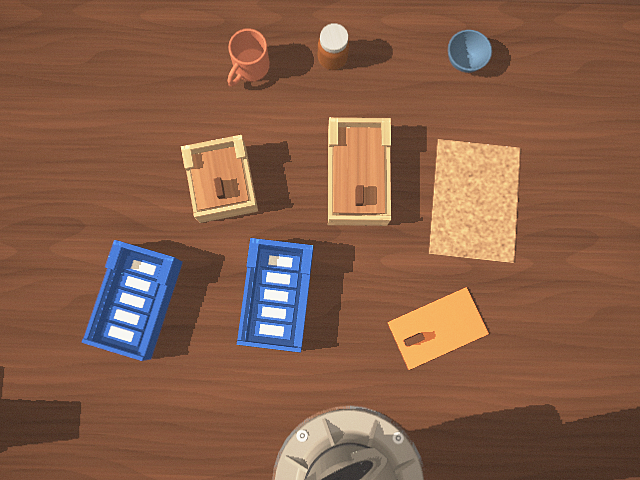

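View pics/side0.png

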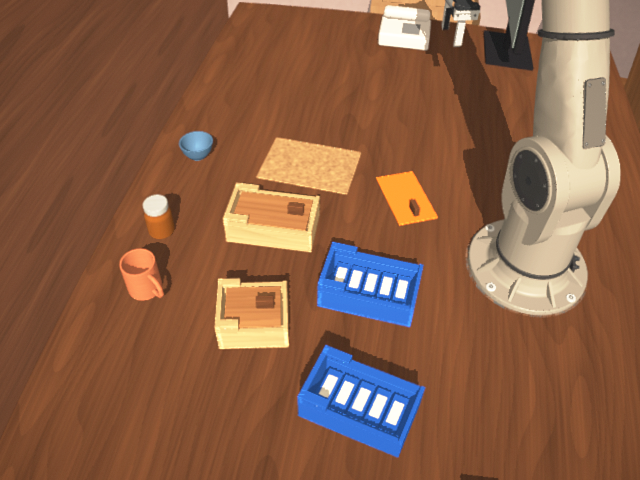

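The top view shows the long wooden box at about (360,170), with its grip at (366,195) and its front facing the robot. The mat is at (475,200) and the short box at (220,178). The orange lid at (437,330) and the two blue boxes are decoys. Next I measure from the depth.

```bash
python3 - <<'E'
from h import *
f=np.load("top0.npz");im,d=f["im"],f["d"];P=cloud("top",d)
def reg(u0,u1,v0,v1,z0,z1):
    m=np.zeros(d.shape,bool);m[v0:v1,u0:u1]=1
    return m&(P[...,2]>z0)&(P[...,2]<z1)
def rect(m):
    p=P[m][:,:2].astype(np.float32);r=cv2.minAreaRect(p*1000);return len(p),np.round(r[0],1),np.round(r[1],1),round(r[2],1),P[m][:,2].mean().round(4)
print("box",rect(reg(310,405,105,235,.045,.1)))
print("grip",rect(reg(340,385,175,215,.075,.1)))
print("lid",rect(reg(332,388,130,212,.056,.0645)))
print("rails",rect(reg(310,405,105,150,.071,.09)))
hsv=cv2.cvtColor(im,cv2.COLOR_BGR2HSV)
m=np.zeros(d.shape,bool);m[125:275,420:530]=1
m&=(hsv[...,2]>140)&(P[...,2]<.02); m=cv2.morphologyEx(m.astype(np.uint8),cv2.MORPH_OPEN,np.ones((5,5)))>0
print("mat",rect(m))
print("short grip",rect(reg(205,235,170,205,.075,.1)))
for v in range(105,235,6): print(v,(P[v,325:395:7,2]*1000).round(0))
f=np.load("side0.npz");P2=cloud("side",f["d"]);d=f["d"];P=P2
print("grip side",rect(reg(280,312,198,220,.08,.1)))
print("counter z",np.nanmedian(P2[330:380,120:200,2]))
E
```

```text
box (6311, array([598.1, -10.4]), array([202. , 121.2]), 0.8, np.float64(0.0623))
grip (156, array([542.2,  -9.1]), array([13.7, 35.5]), 89.8, np.float64(0.0853))
lid (3852, array([596. , -11.2]), array([164.9, 107.9]), 0.9, np.float64(0.0601))
rails (742, array([670.3,  -8.8]), array([ 57.3, 119.1]), 0.4, np.float64(0.0758))
mat (11198, array([ 565.7, -251.2]), array([222.7, 304.5]), 87.8, np.float64(0.0028))
short grip (152, array([551.4, 258.9]), array([37.6, 14.4]), 11.6, np.float64(0.0846))
105 [-5.  3.  2.  2. -3. -1. -3. -7. -4. -2.]
111 [ 2.  3.  4. -4.  1. -3.  2. -4. -2.  1.]
117 [ 7. 74. 77. 76. -1.  2. -1. -1. -3.  3.]
123 [-3. 77. 72. 71. 71. 68. 71. 72. 73. 77.]
129 [-1. 73. 61. 60. 62. 60. 59. 61. 73. 72.]
135 [-1. 78. 60. 58. 60. 60. 61. 61. 70. 78.]
141 [ 0. 73. 61. 59. 63. 60. 60. 59. 71. 73.]
147 [-4. 54. 55. 63. 61. 64. 58. nan 61. 60.]
153 [-3. 52. 59. 59. 63. 61. 63. 59. 58. 59.]
159 [-0. 57. 61. 62. 59. 58. 62. 59. 62. 60.]
165 [-1. 54. 60. 56. 60. 63. 60. 60. 62. 60.]
171 [ 2. 53. 59. 59. 59. 59. 57. 56. 58. 57.]
177 [-3. 55. 63. 60. 64. 60. 62. 60. 62. 60.]
183 [-3. 57. 58. 59. 62. 61. 61. 60. 61. 64.]
189 [-1. 48. 62. 58. 55. 83. 60. 60. 62. 58.]
195 [-2. 52. 59. 56. 62. 90. 57. 62. 63. 62.]
201 [ 5. 56. 56. 58. 58. 82. 60. 61. 58. 61.]
207 [-2. 56. 59. 60. 58. 60. 61. 59. 59. 57.]
213 [-4. 57. 16. 25. 24. 23. 24. 54. 56. 58.]
219 [-5. 64. 60. 66. 61. 65. 59. 61. 63. 64.]
225 [ 1. -1.  1. -1.  1. -1. -1. nan -3. -3.]
231 [-2. -6.  3. -1. -2.  5. -1. -0. -1.  2.]
grip side (95, array([542.4,  -7.9]), array([19.7, 36.9]), 82.0, np.float64(0.0855))
counter z -0.0004883451054797927
```

```bash
cat >> h.py <<'E'
from scipy.spatial.transform import Rotation as Ro
BOX=np.array([.5975,-.0100,0]); YAW=np.radians(.6); DZ=.0105   # DZ: TCP above lid underside
def tcp(o,tilt=0,yaw=YAW):
    R=Ro.from_euler("z",yaw)*Ro.from_euler("y",tilt)
    return o+R.apply([-.055,0,DZ]), (R*Ro.from_quat([1,0,0,0])).as_quat()
def lidpose(s,a,e=.001):   # slid s to -x, front up by a about the rear lower edge
    o=np.array([.086-s,0,.055+e])+Ro.from_euler("y",a).apply([-.086,0,0])
    return tcp(BOX+Ro.from_euler("z",YAW).apply(o),a)
E
python3 - <<'E'
from h import *
c=px2w("top",[[437,139],[520,148],[514,262],[429,254]],z=.004);print(c.round(3),c.mean(0).round(4))
print(px2w("top",[473,200],z=0),px2w("side",[305,165],z=0))
print([np.linalg.norm(c[i]-c[i-1]).round(3) for i in range(4)])
p,q=lidpose(0,0,0);print(p,q)
for pp,qq in [(p,q),lidpose(.08,.11),tcp(np.r_[c.mean(0)[:2],.004])]: print(np.round(inverse_kinematics(pp,qq),2))
claw.gripper_to(.06)
bot.reach(p+[0,0,.1],q)
im,d=cams.get_image("side");cv2.imwrite("pics/s1.png",im)
bot.move_straight(p+[0,0,.0],v=.12,stop_force=8)
claw.gripper_to(0,40)
s=telemetry.read_state();print(s["t"],s["position"],s["width"],s["gripper_force"],s["wrist_force"])
im,d=cams.get_image("side");cv2.imwrite("pics/s2.png",cv2.resize(im[130:330,200:440],(720,600)))
E
```

```text
[[ 0.681 -0.174  0.004]
 [ 0.665 -0.345  0.004]
 [ 0.429 -0.325  0.004]
 [ 0.442 -0.155  0.004]] [ 0.5542 -0.2498  0.004 ]
[[ 0.55461657 -0.24663557  0.        ]] [[ 0.56530837 -0.24692166  0.        ]]
[np.float64(0.24), np.float64(0.171), np.float64(0.237), np.float64(0.17)]
[ 0.54250302 -0.01057595  0.0655    ] [0.99998629 0.00523596 0.         0.        ]
[ 0.2   0.36 -0.36  1.98  0.17  0.82 -1.82]
[ 0.23  0.3  -0.38  2.05  0.12  0.93 -1.79]
[ 0.41  0.44 -0.07  2.    0.04  0.71 -1.25]
5.7167 [ 0.54249117 -0.01058495  0.06548116] 0.0007602021832719792 0.0 [-0.1880501  -0.04691099 -0.08346396]
```

View pics/s2.png

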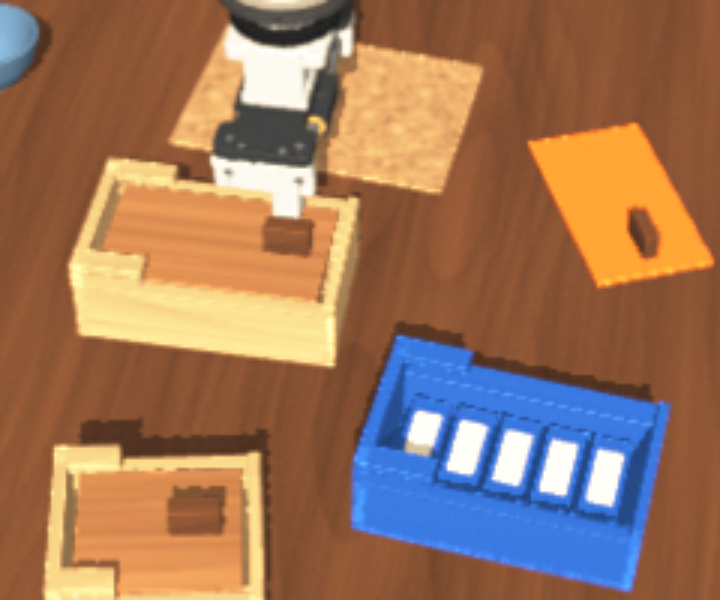

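The fingers shut on nothing. In the picture they stand at about (288,205), behind or above the grip at (288,237). I'll measure where the fingers actually are.

```bash
python3 - <<'E'
from h import *
print(telemetry.read_state()["width"])
im,d=cams.get_image("side");P=cloud("side",d)
cv2.imwrite("pics/s3.png",cv2.resize(im[165:225,260:330],(700,600),interpolation=cv2.INTER_NEAREST))
for u in (290,294,296,298):
  print(u); 
  for v in range(180,220,3): print(v,(P[v,u]*1000).round(0),im[v,u])
im,d=cams.get_image("top");cv2.imwrite("pics/t3.png",im[90:290,240:540].repeat(2,0).repeat(2,1))
E
```

```text
0.00043528901807890453
290
180 [533.  74. 237.] [67 67 68]
183 [532.  79. 233.] [69 71 71]
186 [533.  75. 221.] [242 253 255]
189 [535.  66. 204.] [241 250 253]
192 [535.  65. 195.] [241 250 253]
195 [566. -64.  62.] [174 228 249]
198 [564. -54.  61.] [130 176 229]
201 [562. -48.  58.] [102 158 231]
204 [553.  -8.  88.] [ 53  84 139]
207 [553.  -5.  82.] [ 57  93 154]
210 [553.  -4.  72.] [ 54  85 142]
213 [553.  -2.  65.] [ 53  86 142]
216 [551.   5.  63.] [ 87 149 229]
219 [550.  13.  62.] [ 80 137 218]
294
180 [525.  72. 236.] [118 128 133]
183 [524.  75. 231.] [65 67 66]
186 [525.  73. 221.] [240 252 255]
189 [526.  68. 208.] [240 250 253]
192 [526.  68. 200.] [241 250 253]
195 [542.   0. 126.] [240 250 253]
198 [541.   3. 119.] [239 250 253]
201 [542.  -0. 107.] [238 253 255]
204 [545. -10.  87.] [ 52  84 140]
207 [543.  -1.  87.] [ 57  92 153]
210 [544.  -4.  75.] [ 54  88 145]
213 [544.  -5.  64.] [ 49  80 131]
216 [543.   0.  60.] [ 88 150 230]
219 [541.   9.  59.] [ 83 140 220]
296
180 [522.  70. 234.] [66 70 69]
183 [520.  77. 233.] [68 69 69]
186 [521.  75. 224.] [237 252 
[... 177 characters left out ...]
5]
204 [540. -11.  88.] [ 52  84 139]
207 [539.  -3.  86.] [ 61  99 164]
210 [539.  -4.  76.] [ 54  85 143]
213 [538.  -1.  69.] [ 51  79 132]
216 [538.   4.  64.] [ 88 151 230]
219 [536.  10.  61.] [ 83 142 222]
298
180 [518.  68. 234.] [72 71 72]
183 [516.  75. 232.] [69 70 71]
186 [517.  73. 222.] [238 253 255]
189 [519.  66. 207.] [184 207 220]
192 [519.  67. 200.] [240 251 254]
195 [533.   0. 127.] [241 251 254]
198 [533.   0. 118.] [243 253 255]
201 [533.   0. 109.] [248 255 255]
204 [536. -12.  87.] [ 49  80 134]
207 [534.  -4.  86.] [ 64 105 175]
210 [534.  -4.  76.] [ 54  85 142]
213 [535.  -4.  66.] [ 50  82 133]
216 [533.   3.  64.] [ 84 144 226]
219 [532.   9.  61.] [ 81 140 221]
```

View pics/s3.png

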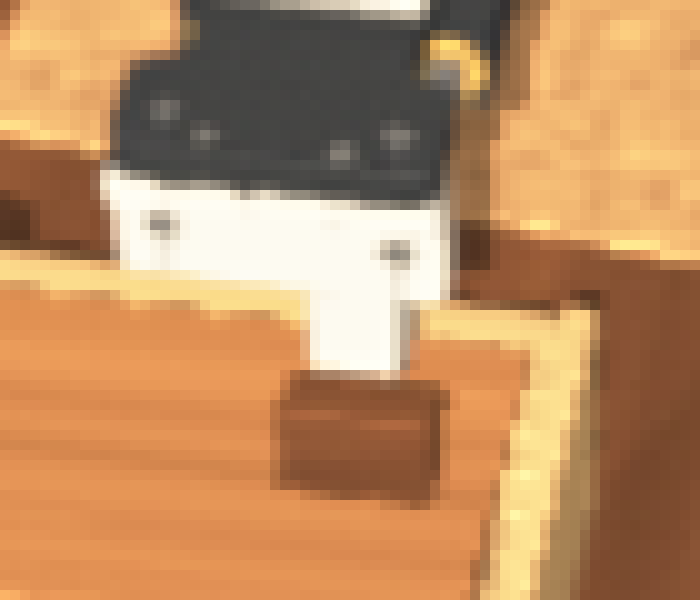

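View pics/t3.png

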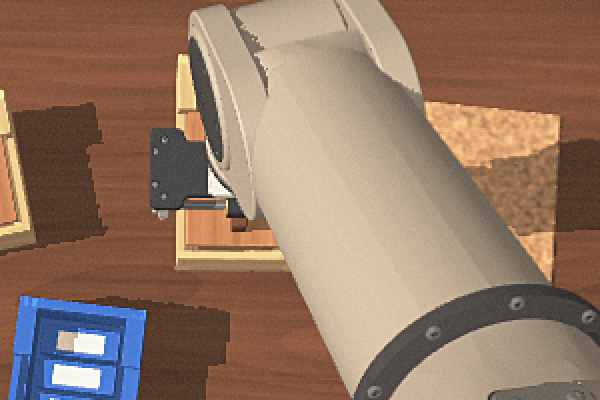

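The finger tip shows at z ≈ 0.105, above the grip top at 0.087, though telemetry gives TCP z = 0.0655. I'll raise the arm and measure the tip offset against a clear background.

```bash
python3 - <<'E'
from h import *
s=telemetry.read_state();print(s["t"],s["position"],s["ee_rot"],np.round(s["joint_positions"],3))
p=np.array(s["position"])
print(bot.move_straight(p+[0,.0,.10],v=.2))
s=telemetry.read_state();p=np.array(s["position"]);print(p)
im,d=cams.get_image("side");P=cloud("side",d)
k=cams.calibration("side");K=np.array(k["K"]);E=np.array(k["extrinsics"])
pix=cv2.projectPoints(p[None],cv2.Rodrigues(E[:3,:3])[0],E[:3,3],K,np.array([k["k1"],0,0,0.]))[0].ravel();print("TCP projects",pix)
u,v=pix.round().astype(int);print("crop origin",u-35,v-35)
c=im[v-35:v+25,u-35:u+35].copy();c=cv2.resize(c,(700,600),interpolation=cv2.INTER_NEAREST)
cv2.circle(c,(350,350),6,(0,0,255),2);cv2.imwrite("pics/s4.png",c)
m=(im.min(2)>225)&(np.abs(P[...,0]-p[0])<.03)&(np.abs(P[...,1]-p[1])<.025)&(P[...,2]>.1)
q=P[m];print(m.sum(),np.percentile(q,[2,50,98],axis=0).round(4))
E
```

```text
5.8667 [ 0.54251282 -0.01056317  0.0655197 ] [9.99986190e-01 5.25552717e-03 1.02813094e-05 4.40640814e-06] [ 0.23   0.368 -0.396  1.983  0.19   0.826 -1.833]
False
[ 0.54199938 -0.0107147   0.16463413]
TCP projects [294.59571081 178.37154793]
crop origin 260 143
74 [[ 5.314e-01 -3.700e-03  2.036e-01]
 [ 5.402e-01  1.000e-04  2.182e-01]
 [ 5.680e-01  1.170e-02  3.813e-01]]
```

View pics/s4.png

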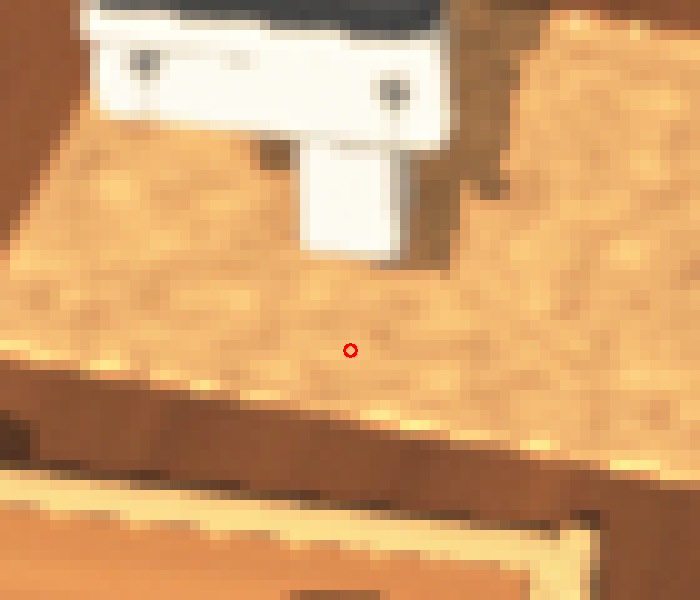

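The tips really sit about 38 mm above the reported TCP: the finger ends at crop (350,255), while the TCP projects to (350,350). I'll allow for that offset and descend with a force guard.

```bash
python3 - <<'E'
from h import *
p,q=lidpose(0,0,0)
claw.gripper_to(.06)
bot.move_straight([p[0],p[1],.065],v=.15)
r=bot.move_straight([p[0],p[1],.0225],v=.04,stop_force=4)
s=telemetry.read_state();print(r,s["position"],s["wrist_force"])
z=s["position"][2]+.003 if r else .029
bot.move_straight([p[0],p[1],z],v=.05)
claw.gripper_to(0,40)
s=telemetry.read_state();print(s["t"],s["position"],s["width"],s["gripper_force"],s["wrist_force"],s["wrist_torque"])
im,d=cams.get_image("side");cv2.imwrite("pics/s5.png",cv2.resize(im[165:225,260:330],(700,600),interpolation=cv2.INTER_NEAREST))
E
```

```text
True [ 0.54229801 -0.01058123  0.03026114] [-4.27068084 -0.52996723 12.64018227]
10.25 [ 0.54252063 -0.010555    0.03326484] 0.013782792290854294 39.981526136398315 [-0.1062877  -0.93393961 -0.56195919] [ 0.07467157  0.02028372 -0.03686126]
```

View pics/s5.png

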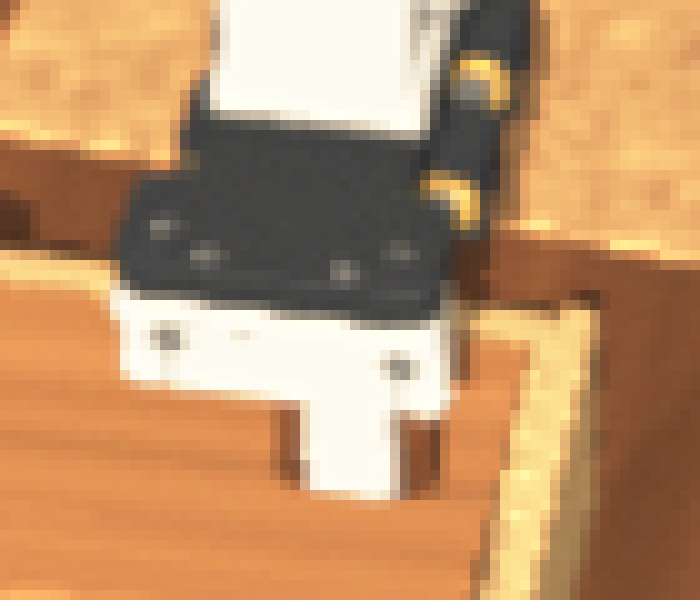

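Gripped: width is 13.8 mm and contact put the tips about 31 mm above the reported TCP. Now raise and slide.

```bash
sed -i 's/DZ=.0105/DZ=-.0217/' h.py; python3 - <<'E'
from h import *
M=np.array([.554,-.249,.004]); print(inverse_kinematics(*tcp(M)))
def st(n):
    s=telemetry.read_state();print(n,round(s["t"],1),np.round(s["position"],4),np.round(s["wrist_force"],1),round(s["width"],4),round(s["gripper_force"],0))
a=np.radians(6.5)
for f in(.5,1): bot.move_straight(*lidpose(0,a*f),v=.03); st("tilt")
for x in(.02,.04,.06,.08):
    bot.move_straight(*lidpose(x,a,.001+x*.05),v=.06); st(x)
im,d=cams.get_image("side");cv2.imwrite("pics/s6.png",cv2.resize(im[130:250,200:360],(800,600)))
E
```

```text
[ 0.59178116  0.50257974 -0.30272     1.99921782  0.2326233   0.67245488
 -1.4189549 ]
tilt 10.8 [ 0.5414 -0.0106  0.0421] [-0.   0.2 -1.5] 0.0136 40.0
tilt 11.2 [ 0.5408 -0.0106  0.05  ] [ 0.6 -0.6 -1.4] 0.0139 40.0
0.02 11.7 [ 0.5209 -0.0109  0.0516] [ 0.1 -0.7 -0.9] 0.0135 40.0
0.04 12.1 [ 0.5009 -0.0111  0.0526] [ 0.3  0.2 -0.6] 0.0138 40.0
0.06 12.6 [ 0.4809 -0.0113  0.0536] [-0.5  0.5 -0.4] 0.0137 40.0
0.08 13.1 [ 0.4609 -0.0115  0.0546] [-0.1 -0.7 -0.3] 0.014 40.0
```

View pics/s6.png

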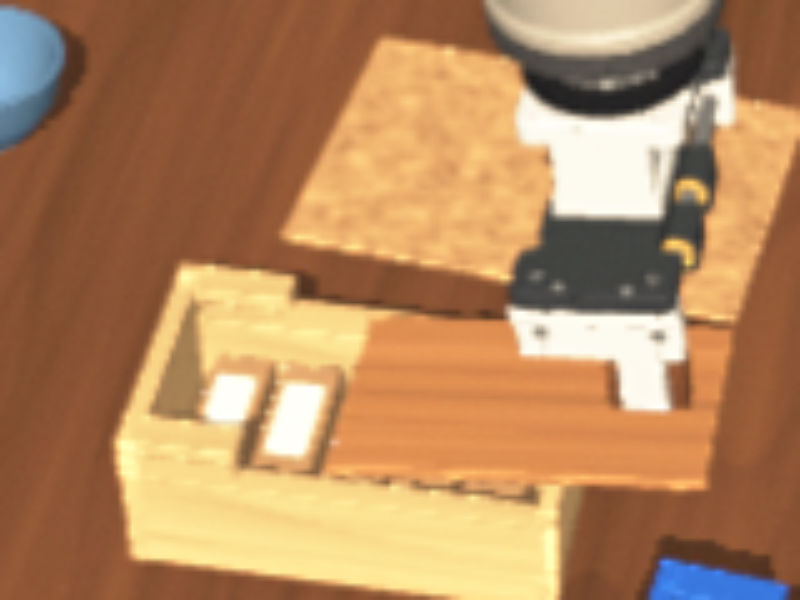

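The lid is out over the lip and held. Next: lift it, carry it to the mat and lay it down.

```bash
python3 - <<'E'
from h import *
def st(n):
    s=telemetry.read_state();print(n,round(s["t"],1),np.round(s["position"],4),np.round(s["wrist_force"],1),round(s["width"],4),round(s["gripper_force"],0));return s
p,q=lidpose(.08,np.radians(6.5),.08); bot.move_straight(p,q,v=.1)
M=np.array([.554,-.249,.004]); p,q=tcp(M)
h=np.array([0,0,.12]); bot.move_straight(p+h,q,v=.15); st("above")
bot.move_straight(p+[0,0,.012],q,v=.1)
r=bot.move_straight(p-[0,0,.003],q,v=.02,stop_force=3); s=st(r); z=s["position"][2]; print("expected",p[2])
if abs(z-p[2])<.006:
    claw.gripper_to(.05); st("open")
    bot.move_straight([p[0],p[1],z+.15],v=.12)
    bot.reach(np.array([.5,.0,.25]),q)
im,d=cams.get_image("top");cv2.imwrite("pics/t7.png",im)
np.savez("top7.npz",im=im,d=d);P=cloud("top",d)
m=np.zeros(d.shape,bool);m[120:280,420:530]=1
g=m&(P[...,2]>.024)&(P[...,2]<.06); print("grip",np.nanmean(P[g],0),g.sum())
print([ (x["at"],x["conf"],px2w("top",x["at"],z=.004).round(3)) for x in cams.mark_of("long_lid","top")])
E
```

```text
above 15.8 [ 0.4992 -0.2488  0.1024] [ 1.   0.3 -0. ] 0.0139 40.0
True 17.6 [ 0.4989 -0.2496 -0.018 ] [-1.5  0.1  6.5] 0.0138 40.0
expected -0.017700000000000004
open 18.4 [ 0.4985 -0.2494 -0.0181] [-0.4 -0.9  0.1] 0.0499 0.0
grip [nan nan nan] 0
[]<stdin>:16: RuntimeWarning: Mean of empty slice
```

View pics/t7.png

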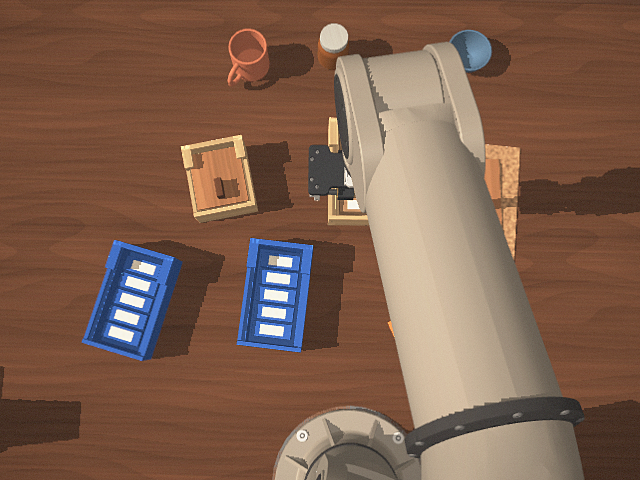

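The arm hides the mat from the top camera, with only the lid's edge showing at (493,180). The short box is untouched. I'll check with the side camera's depth, then hand in.

```bash
python3 - <<'E'
from h import *
im,d=cams.get_image("side");P=cloud("side",d);hsv=cv2.cvtColor(im,cv2.COLOR_BGR2HSV)
cv2.imwrite("pics/s8.png",im)
m=(np.abs(P[...,0]-.554)<.14)&(np.abs(P[...,1]+.249)<.1)
g=m&(P[...,2]>.025)&(P[...,2]<.05); print("grip",g.sum(),np.nanmedian(P[g],0))
l=m&(P[...,2]>.006)&(P[...,2]<.016)&(hsv[...,1]>125); q=P[l]; print(l.sum(),np.percentile(q,[2,50,98],axis=0).round(3))
A=np.c_[q[:,:2],np.ones(len(q))];print("plane",np.linalg.lstsq(A,q[:,2],rcond=None)[0])
E
```

```text
grip 89 [ 0.49898616 -0.24632344  0.03437386]
1901 [[ 0.444 -0.316  0.006]
 [ 0.556 -0.24   0.01 ]
 [ 0.656 -0.17   0.014]]
plane [ 0.00213275 -0.00475333  0.00740332]
```

View pics/s8.png

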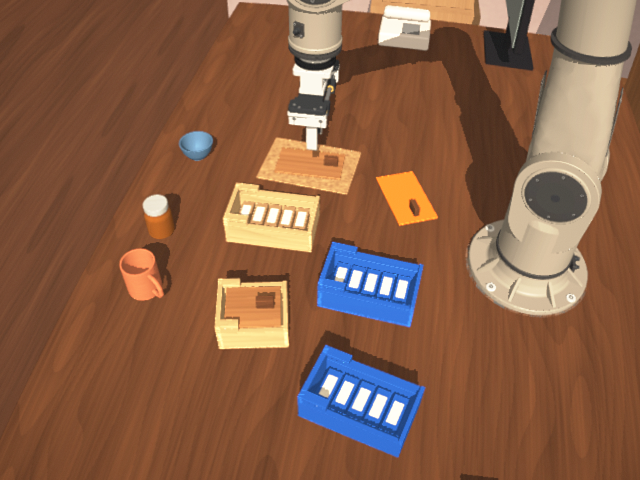

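The lid lies flat in the middle of the mat at about (310,163), grip up. The gripper is clear of everything, the long box is open, and the short box is still shut at (253,305).

```bash
python3 -c "
from h import *
print(ticket.close_job())"
```

```text
the job is handed in; nothing more can be done
None
```

The job is handed in: by the side camera, the long box's lid lies flat and grip up in the middle of the cork mat, the short box still has its lid on, and the arm touches nothing; the hand-in gave no verdict.

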